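# Right the tipped tins in the sale-table lane

### The arm

A 6-joint arm with a two-finger parallel gripper is mounted at the origin on the work surface. World frame = base frame: x ahead of the robot, y to its left, z up, the work surface at z = 0. Lengths are in m, angles in rad, forces in N, time in s.
With the tool pointing down it reaches from about 0.3 to 0.75 m from the base axis. Payload 8.5 kg.
Tool frame: the origin (TCP) lies at the very end of the fingers, on their centre line; the grasp point (between the pads) lies 19 mm behind it; x points along the fingers, z is the direction in which the jaws open and shut, and the axes are right-handed (so a half turn about x gives the same grasp; the last joint's range is limited). The gripper opens to 88 mm and grips with 3 to 60 N. Pads are 18 mm wide; open, the fingers measure 123 mm over their backs; the gripper's body (75 mm by 187 mm) begins 45 mm behind the grasp point.
Start: joints at [0.933, 0.381, 1.297, -0, 1.464, -0.215], TCP at [0.226, 0.502, 0.239] pointing down, gripper open.
Joint ranges: [-3.11, 3.11], [-0.89, 2.33], [0.22, 2.48], [-1.42, 4.56], [0.17, 2.85], [-2.88, 2.88]. Speed limits (rad/s): [2.39, 2.39, 3.14, 3.14, 3.14, 3.14].

### API

Orientations are given as a 3x3 rotation matrix whose columns are the frame's x, y, z axes.
In Python, from plant import bot gives the robot as it stands.
- The arm moves only by the tool play_rows, never from a script. Its argument "moves" is a list of rows, each an object of numbers: "rx", "ry", "rz": the turn, a rotation vector about the tool's x, y, z in degrees; "dx", "dy", "dz": the shift along the tool's x, y, z in mm; "grip": the closure, from 0 (fully open) to 1 (shut). In form: [{"rx": .., "ry": .., "rz": .., "dx": .., "dy": .., "dz": .., "grip": ..}, ...]. A call has 1 to 12 rows; each row is the pose to reach, as a shift and turn from the pose commanded when the call began, along the tool's axes at that moment; what a row does not reach only later rows make up. A row lasts 1/12 s, in which the tool goes at most 41.7 mm and 7.16 degrees, less where a joint would pass 70% of its speed; a pose out of reach is approached as far as the arm can. A call with a gripper value outside its range is refused whole. The fingers move at their own pace and stop on an object; "grip_force" is the grip in N (left out, the last holds). Time passes only in rows, so rows that repeat a pose let the fingers close. It gives the time, the measured TCP pose, the force and the opening at its end, in the units of the state.
- bot.get_state(): the state, without advancing time (a new reading comes with each control period).
- bot.get_image(name): name is "side" or "top" or "wrist"; returns (picture, depth): 480x640x3 uint8, blue, green, red; 480x640 float32, m along the optical axis (not along the pixel's ray), 0 where there is no reading.
- bot.calibration(name): a dict with "intrinsics" (3x3 intrinsics, pixels), "world_from_camera" (4x4, takes a point from camera to world coordinates); the wrist camera has in their place "hand_eye" (4x4, takes a point from camera to tool coordinates, whose origin is the TCP and whose axes are the tool frame's). Camera axes: x right, y down, z forward; pixel columns grow to the right and rows downward; lengths in m; the calibration is good to about 2 mm. A picture is of the moment at which its call begins: read the wrist's pose just before it. calibration takes no time and is no camera call.
- bot.finish_job(): hands the job in, once; it reports no verdict.
Trained networks look in the newest picture that a camera, given by its name, has taken for a name from the list of things; names that differ only in an ending like _2 or _b are one class to them, and where a whole thing is asked for, a point or a joint stands for the part that bears it (a point fixed in the world has none). Each returns a list of dicts, best first, with "conf" (0 to 1); they miss things now and then, are a little off and sometimes report something else, mostly with a low value. They report only what shows in the picture. A call takes as long as a camera call. They do not tell look-alikes from the thing itself.
- bot.recognise(camera, query): "centre" ([row, column] in pixels, amid what is visible of it).
- bot.silhouettes(camera, query): "region" (480x640 bool, what is visible of it) and "centre" ([row, column] in pixels, amid what is visible of it).
- bot.pinpoint(camera, query): "centre" ([row, column] in pixels: a listed point, or the origin of a listed thing).
The state is a dict: "clock": time; "q": joint angles; "qd": joint speeds; "tau": joint torques, N m; "tool_pos": TCP position; "tool_rot": TCP orientation; "contact_force": force on the tool from outside, world axes, zero at the start; "torque": the same for the moment, N m; "gripper_width": finger opening in m.
Only numpy, scipy, OpenCV 4.12 (cv2) and the standard library are available. Lean on these libraries where they do the work, as an engineer would, in place of code of your own. Each camera call takes 0.05 s, during which the arm holds its last target. There are 200 camera calls.

### The job

Two rectangular screw-cap tins have tipped over in the front lane of the cardboard tray, one at each side of the round can. Stand both upright again on the lane floor where they fell, squarely in line with the lane and each with clear space to its neighbours, without tipping or pushing the round can between them.

Things in the scene. Friction and masses are not known exactly. Their poses are not given: they have to be found in the camera images.
- tray: fixed cardboard tray. Origin on the table under the middle of its front lane; y along the lane, x across it away from the robot, z up. Floor 4 mm thick. Lane: x -34 to 34, y -262 to 262 mm, between lips whose tops are 22 mm above the table; end walls 34 mm. Behind it (x 38 to 130) a compartment with loose goods up to 70 mm high.
- tall_tin: plain rectangular metal tin, 150 mm tall, 56 mm along its y, 42 mm along its x, about 0.4 kg; black screw cap centred on top, 26 mm across, 14 mm high. Origin: centre of its underside, z towards the cap. Starts tipped about 35 degrees towards the tray's +y end: lower bottom edge on the lane floor, +y face on the top edge of the carton, its x level across the lane.
- short_tin: plain rectangular metal tin, 125 mm tall, 50 mm along its y, 42 mm along its x, about 0.3 kg; black screw cap centred on top, 26 mm across, 14 mm high. Origin: centre of its underside, z towards the cap. Starts tipped about 41 degrees towards the tray's -y end: lower bottom edge on the lane floor, -y face on the top edge of the wooden box, its x level across the lane.
- round_can: upright loose round metal can near the middle of the lane, between the two tins, 58 mm across and 95 mm high; origin at the centre of its underside. To be left standing where it is.
- carton: fixed closed cardboard carton in the lane towards its +y end, 60 mm along x, 50 mm along y, 85 mm high; origin at the centre of its underside, axes as the tray's. The tall tin leans on it.
- wood_box: fixed closed wooden box in the lane towards its -y end, 60 mm along x, 50 mm along y, 62 mm high; origin at the centre of its underside, axes as the tray's. The short tin leans on it.
Things that resemble listed ones, but are neither listed nor needed, are in the scene too. Of the things that look like the carton, the smallest one is meant.

How it is judged:
By the outcome, as a careful person would: the job done as asked, in the order asked, and still so for the second after the job is handed in, with the robot touching nothing.
It also fails if it takes over 50 s, if anything falls off the work surface, if the arm or the gripper's body presses on something with over 40 N, if the wrist force passes 120 N, or if a joint passes its speed limit or range.

## Working session

There is one attempt and no reset: what is moved stays moved. The work goes in short steps, Python scripts to look and compute and a tool call to move; the robot and the scene stay as the last step left them, time stands still between calls to the robot, and variables do not carry over. Pictures are saved under pics/ and viewed, about 8 in all and at most 12, crops included, and the job is handed in when it is done.

Besides the shell and the picture viewer there is one more tool, called as name(argument=value, ...), one argument or row to a line, values as JSON. play_rows: Moves the arm, as the interface text tells. Its arguments: {"type":"object","properties":{"moves":{"type":"array"},"grip_force":{"type":"number"}},"required":["moves"]}

```bash
ls; mkdir -p pics; python3 - <<'E'
from plant import bot
import cv2,numpy as np
s=bot.get_state();print(s['clock'],s['tool_pos'],np.round(s['tool_rot'],3).tolist(),s['gripper_width'])
ims=[]
for n in ['top','side']:
    im,d=bot.get_image(n); np.savez(f'{n}0.npz',im=im,d=d)
    cv2.imwrite(f'pics/{n}0.png',im)
    c=bot.calibration(n);print(n,np.round(c['intrinsics'],1).tolist(),np.round(c['world_from_camera'],3).tolist())
    for q in ['tray','tall_tin','short_tin','round_can','carton','wood_box']:
        print(q,[(np.round(r['centre']).tolist(),round(r['conf'],2)) for r in bot.recognise(n,q)])
E
```

```text
pics
0.0 [0.22551053 0.5013329  0.23814557] [[-0.001, -0.912, 0.41], [-0.001, 0.41, 0.912], [-1.0, 0.0, -0.001]] 0.08857334161875544
top [[451.1, 0.0, 325.0], [0.0, 451.1, 243.6], [0.0, 0.0, 1.0]] [[-0.017, -0.977, 0.214, 0.373], [-1.0, 0.016, -0.007, 0.076], [0.004, -0.214, -0.977, 0.767], [0.0, 0.0, 0.0, 1.0]]
tray [([195.0, 337.0], 0.68)]
tall_tin [([241.0, 256.0], 0.89)]
short_tin [([192.0, 453.0], 0.6)]
round_can [([217.0, 350.0], 0.77)]
carton [([261.0, 218.0], 0.73), ([231.0, 120.0], 0.69), ([342.0, 177.0], 0.56)]
wood_box [([202.0, 480.0], 0.65)]
side [[498.8, 0.0, 318.8], [0.0, 498.8, 236.6], [0.0, 0.0, 1.0]] [[0.703, -0.55, 0.45, 0.054], [-0.711, -0.555, 0.432, -0.362], [0.012, -0.624, -0.781, 0.851], [0.0, 0.0, 0.0, 1.0]]
tray [([243.0, 380.0], 0.58)]
tall_tin [([192.0, 295.0], 0.81)]
short_tin [([264.0, 428.0], 0.89), ([193.0, 297.0], 0.63)]
round_can [([233.0, 353.0], 0.97)]
carton [([151.0, 232.0], 0.93), ([199.0, 260.0], 0.62), ([214.0, 202.0], 0.55)]
wood_box [([288.0, 453.0], 0.75)]
```

View pics/top0.png

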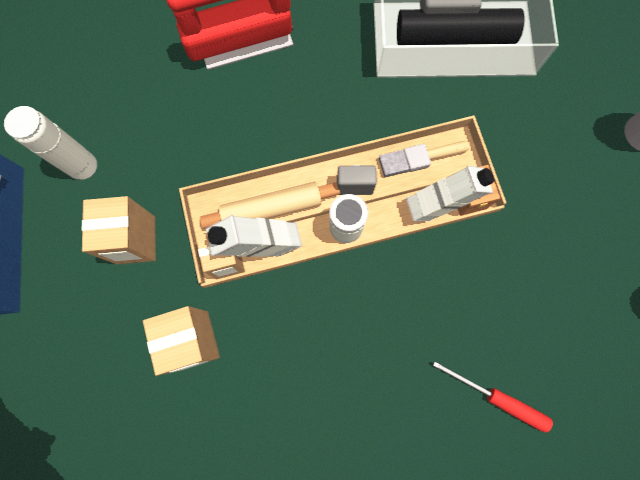

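View pics/side0.png

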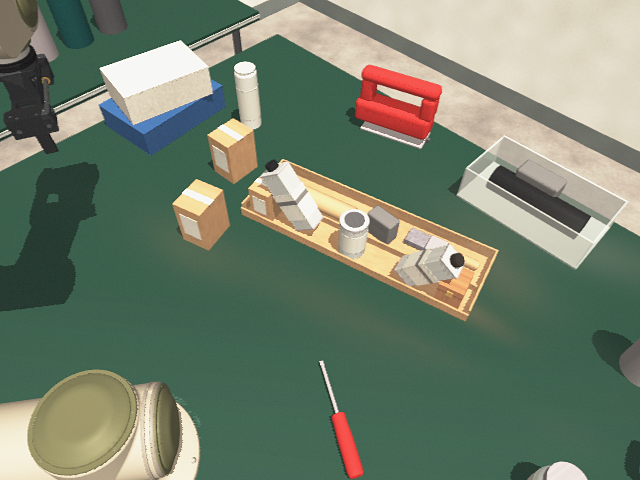

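The top view shows the tray at roughly (200,283) to (478,122). The tall tin is at (256,241) with its cap at (217,235), the can at (348,218), and the short tin at (453,192) with its cap at (485,177). There are three carton candidates: (218,261), (120,231) and (177,342). The first is the smallest and is the one in the lane under the tall tin, so it is the one meant. Next I'll measure from the depth images.

```bash
cat > h.py <<'E'
import numpy as np,cv2
from plant import bot
def cloud(n,d):
    c=bot.calibration(n);K=c['intrinsics'];T=np.array(c['world_from_camera'])
    v,u=np.mgrid[:480,:640];p=np.stack([(u-K[0][2])/K[0][0]*d,(v-K[1][2])/K[1][1]*d,d],-1)
    return p@T[:3,:3].T+T[:3,3]
E
python3 - <<'E'
from h import *
P={}
for n in ['top','side']:
    f=np.load(f'{n}0.npz');w=cloud(n,f['d']);w[f['d']==0]=np.nan;P[n]=w
w=P['top']; t=w[120:285,180:505]
m=(t[...,2]>.014)&(t[...,2]<.040)
mm=np.zeros((480,640),np.uint8);mm[120:285,180:505]=m
poly=np.array([[196,290],[172,185],[482,112],[512,212]]);pm=np.zeros_like(mm);cv2.fillPoly(pm,[poly],1)
q=w[(mm&pm)>0]
r=cv2.minAreaRect((q[:,:2]*1000).astype(np.float32));print(r,cv2.boxPoints(r))
print('table z',np.nanmedian(w[300:330,260:400,2]),np.nanmedian(P['side'][300:330,200:280,2]))
for n in P:
    for qn in ['tall_tin','short_tin','round_can','carton','wood_box']:
        for s in bot.silhouettes(n,qn)[:3]:
            x=P[n][s['region']];x=x[~np.isnan(x[:,0])]
            print(n,qn,round(s['conf'],2),np.round(s['centre']),s['region'].sum(),'med',np.round(np.median(x,0),3),'p2',np.round(np.percentile(x,2,axis=0),3),'p98',np.round(np.percentile(x,98,axis=0),3))
E
```

```text
((615.7162475585938, 39.1571044921875), (174.0062255859375, 533.3275756835938), 13.930797576904297) [[ 467.07288  277.0316 ]
 [ 595.47144 -240.60934]
 [ 764.3596  -198.71738]
 [ 635.96106  318.92355]]
table z -0.0001836733150011316 -0.00010989300388153378
top tall_tin 0.88 [236. 253.] 3280 med [0.527 0.178 0.117] p2 [0.504 0.117 0.027] p98 [0.563 0.236 0.158]
top short_tin 0.83 [192. 455.] 2840 med [ 0.598 -0.128  0.092] p2 [ 0.574 -0.185  0.012] p98 [ 0.627 -0.076  0.131]
top round_can 0.56 [218. 348.] 1540 med [0.56  0.035 0.099] p2 [0.54  0.007 0.005] p98 [0.594 0.061 0.102]
top carton 0.87 [263. 221.] 1078 med [0.496 0.24  0.088] p2 [0.482 0.208 0.009] p98 [0.538 0.265 0.091]
top carton 0.87 [342. 179.] 3826 med [0.381 0.279 0.112] p2 [0.339 0.249 0.002] p98 [0.425 0.325 0.115]
top carton 0.63 [231. 118.] 4385 med [0.546 0.384 0.111] p2 [0.511 0.364 0.   ] p98 [0.593 0.432 0.115]
top wood_box 0.88 [201. 483.] 521 med [ 0.595 -0.191  0.062] p2 [ 0.587 -0.227  0.008] p98 [ 0.62  -0.165  0.098]
side tall_tin 0.94 [196. 295.] 2313 med [0.521 0.172 0.097] p2 [0.501 0.119 0.021] p98 [0.561 0.23  0.157]
side round_can 0.83 [232. 353.] 1315 med [0.554 0.025 0.082] p2 [0.538 0.007 0.007] p98 [0.593 0.062 0.102]
side carton 0.96 [214. 203.] 2724 med [0.367 0.271 0.087] p2 [0.333 0.25  0.002] p98 [0.422 0.324 0.115]
side carton 0.93 [149. 233.] 2300 med [0.537 0.376 0.082] p2 [0.509 0.366 0.002] p98 [0.59  0.433 0.115]
side carton 0.72 [200. 261.] 853 med [0.491 0.229 0.063] p2 [0.48  0.21  0.009] p98 [0.524 0.263 0.091]
side wood_box 0.79 [287. 454.] 941 med [ 0.597 -0.19   0.064] p2 [ 0.585 -0.211  0.004] p98 [ 0.657 -0.165  0.069]
```

```bash
cat >> h.py <<'E'
from scipy.optimize import least_squares
from scipy.spatial.transform import Rotation as Ro
a=np.radians(13.93);RT=np.array([[np.cos(a),-np.sin(a),0],[np.sin(a),np.cos(a),0],[0,0,1]]);OT=np.array([.5691,.0276,0])
totray=lambda w:(w-OT)@RT
DIM={'tall_tin':(42,56,150),'short_tin':(42,50,125)}
def sdf(p,c,h):
    q=np.abs(p-c)-h;return np.linalg.norm(np.maximum(q,0),axis=-1)+np.minimum(q.max(-1),0)
def fit(p,name,tilt0):   # p mm in tray frame; params: x,y,z origin, tilt about x(deg), yaw(deg)
    D=np.array(DIM[name],float)
    def res(v):
        R=Ro.from_euler('zx',[v[4],v[3]],degrees=True).as_matrix();q=(p-v[:3])@R
        b=sdf(q,np.array([0,0,D[2]/2]),D/2)
        r=np.hypot(q[:,0],q[:,1]);zz=np.abs(q[:,2]-D[2]-7)-7;e=np.stack([r-13,zz],-1)
        cap=np.linalg.norm(np.maximum(e,0),axis=-1)+np.minimum(e.max(-1),0)
        return np.minimum(b,cap)
    R=Ro.from_euler('x',tilt0,degrees=True).as_matrix()
    c=np.r_[np.median(p,0)];o=c-R@np.array([0,0,D[2]/2]);
    s=least_squares(res,np.r_[o,tilt0,0],loss='soft_l1',f_scale=2)
    return s.x,np.median(np.abs(res(s.x)))
E
python3 - <<'E'
from h import *
for n in ['top','side']:bot.get_image(n)
acc={}
for n in ['top','side']:
    f=np.load(f'{n}0.npz');w=totray(cloud(n,f['d']))*1000
    for qn,t0 in [('tall_tin',-35),('short_tin',41)]:
        for s in bot.silhouettes(n,qn)[:3]:
            rg=cv2.erode(s['region'].astype(np.uint8),np.ones((3,3)))>0
            rg&=(f['d']>0);p=w[rg];c=np.median(p,0)
            if np.sign(c[1])==-np.sign(t0) and abs(c[0])<60:
                acc.setdefault(qn,[]).append(p);x,r=fit(p,qn,t0);print(n,qn,len(p),np.round(x,1),round(r,2))
    # others: top-surface extents
    for nm,(y0,y1,z0,z1) in {'can':(-60,60,92,104),'carton':(120,262,84,93),'wood':(-262,-130,60,69)}.items():
        q=w[(f['d']>0)&(abs(w[...,0])<36)&(w[...,1]>y0)&(w[...,1]<y1)&(w[...,2]>z0)&(w[...,2]<z1)]
        print(n,nm,len(q),np.round(np.percentile(q,[1,50,99],axis=0),1).tolist())
    q=w[(f['d']>0)&(w[...,0]>40)&(w[...,0]<130)&(abs(w[...,1])<255)]
    for lo in range(-250,250,50):
        s=q[(q[:,1]>=lo)&(q[:,1]<lo+50)]
        if len(s):print(lo,'goods z98',np.round(np.percentile(s[:,2],98)),'near-lane zmax',np.round(np.percentile(s[s[:,0]<60][:,2],95)) if (s[:,0]<60).sum()>5 else None)
for k,v in acc.items():x,r=fit(np.vstack(v),k,-35 if k[0]=='t' else 41);print(k,np.round(x,1),round(r,2))
E
```

```text
top tall_tin 3019 [  2.4 109.8  20.  -35.4  -0. ] 0.39
top short_tin 2425 [-4.40e+00 -1.20e+02  2.06e+01  4.12e+01 -1.00e-01] 0.55
top can 1121 [[-27.1, -21.7, 95.7], [-0.2, 6.1, 99.3], [28.5, 33.7, 102.2]]
top carton 875 [[-30.5, 121.5, 84.5], [-14.2, 226.1, 88.8], [28.3, 242.8, 92.5]]
top wood 312 [[-30.7, -243.2, 60.4], [-25.2, -224.3, 66.2], [29.0, -132.3, 68.7]]
-250 goods z98 31.0 near-lane zmax 7.0
-200 goods z98 31.0 near-lane zmax 6.0
-150 goods z98 31.0 near-lane zmax 7.0
-100 goods z98 65.0 near-lane zmax 64.0
-50 goods z98 66.0 near-lane zmax 65.0
0 goods z98 58.0 near-lane zmax 44.0
50 goods z98 47.0 near-lane zmax 44.0
100 goods z98 47.0 near-lane zmax 45.0
150 goods z98 47.0 near-lane zmax 46.0
200 goods z98 45.0 near-lane zmax 44.0
side tall_tin 2032 [  8.7 107.6  24.1 -35.3 -91.1] 0.88
side short_tin 1841 [  -4.3 -117.    20.5   41.3    0.2] 0.65
side can 569 [[-28.2, -19.5, 93.1], [-2.3, 7.1, 99.2], [27.3, 35.7, 102.2]]
side carton 418 [[-32.6, 123.5, 84.1], [-18.1, 209.8, 88.7], [22.2, 245.6, 92.8]]
side wood 588 [[-31.8, -239.9, 60.2], [-17.2, -220.9, 65.9], [28.3, -135.4, 68.8]]
-250 goods z98 34.0 near-lane zmax 7.0
-200 goods z98 35.0 near-lane zmax None
-150 goods z98 34.0 near-lane zmax 7.0
-100 goods z98 64.0 near-lane zmax 62.0
-50 goods z98 66.0 near-lane zmax 63.0
0 goods z98 64.0 near-lane zmax None
50 goods z98 47.0 near-lane zmax 44.0
100 goods z98 47.0 near-lane zmax 45.0
150 goods z98 46.0 near-lane zmax None
200 goods z98 34.0 near-lane zmax None
tall_tin [ 2.200e+00  1.106e+02  1.960e+01 -3.530e+01 -1.000e-01] 0.71
short_tin [-4.300e+00 -1.189e+02  2.030e+01  4.120e+01 -1.000e-01] 0.81
```

```bash
cat >> h.py <<'E'
def tinpose(x,y,z,tilt,yaw=0):
    return OT+RT@(np.array([x,y,z])/1000), RT@Ro.from_euler('zx',[yaw,tilt],degrees=True).as_matrix()
def toolpose(tp,h,sgn=1):  # tcp at tin height h (mm)
    o,R=tp; X=-R[:,2];Z=sgn*R[:,0];return o+R[:,2]*h/1000, np.stack([X,np.cross(Z,X),Z],1)
def rel(t,base=None):
    s=bot.get_state();p0,R0=base if base else (np.array(s['tool_pos']),np.array(s['tool_rot']))
    d=R0.T@(t[0]-p0)*1000;r=Ro.from_matrix(R0.T@t[1]).as_rotvec(degrees=True)
    return 'd',np.round(d,1).tolist(),'r',np.round(r,2).tolist()
TALL=tinpose(2.3,110.3,20,-35.3);SHORT=tinpose(-4.3,-119.2,20.5,41.2)
E
python3 - <<'E'
from h import *
for s in (1,-1):
    print(s,toolpose(TALL,209,s)[0],rel(toolpose(TALL,209,s)),rel(toolpose(TALL,159,s)))
E
```

```text
1 [0.51570489 0.25243023 0.19057276] ('d', [48.2, -366.7, -108.2], 'r', [50.15, 15.95, -32.83]) ('d', [89.0, -384.6, -130.9], 'r', [50.15, 15.95, -32.83])
-1 [0.51570489 0.25243023 0.19057276] ('d', [48.2, -366.7, -108.2], 'r', [-123.28, 39.22, 19.06]) ('d', [89.0, -384.6, -130.9], 'r', [-123.28, 39.22, 19.06])
```

play_rows(
  moves=[
    {"dx":-20,"dy":-40,"dz":-12,"rx":6,"ry":2,"rz":-4,"grip":0},
    {"dx":-20,"dy":-80,"dz":-24,"rx":12,"ry":4,"rz":-8,"grip":0},
    {"dx":-20,"dy":-120,"dz":-36,"rx":18,"ry":6,"rz":-12,"grip":0},
    {"dx":-10,"dy":-160,"dz":-48,"rx":24,"ry":8,"rz":-16,"grip":0},
    {"dx":0,"dy":-200,"dz":-60,"rx":30,"ry":10,"rz":-20,"grip":0},
    {"dx":0,"dy":-240,"dz":-72,"rx":36,"ry":12,"rz":-24,"grip":0},
    {"dx":0,"dy":-280,"dz":-84,"rx":42,"ry":14,"rz":-28,"grip":0},
    {"dx":10,"dy":-320,"dz":-96,"rx":48,"ry":15.5,"rz":-32,"grip":0},
    {"dx":30,"dy":-350,"dz":-106,"rx":50.15,"ry":15.95,"rz":-32.83,"grip":0},
    {"dx":48,"dy":-366.7,"dz":-108.2,"rx":50.15,"ry":15.95,"rz":-32.83,"grip":0},
    {"dx":48,"dy":-366.7,"dz":-108.2,"rx":50.15,"ry":15.95,"rz":-32.83,"grip":0},
    {"dx":48,"dy":-366.7,"dz":-108.2,"rx":50.15,"ry":15.95,"rz":-32.83,"grip":0},
  ],
  grip_force=45,
)

```text
clock: 2.5
tool_pos: [0.5157, 0.2519, 0.1899]
tool_rot: [[0.137, -0.197, 0.971], [-0.562, 0.792, 0.239], [-0.816, -0.578, -0.002]]
contact_force: [-0.2, 0.6, 0.1]
gripper_width: 0.0881
```

```bash
cat >> h.py <<'E'
def wristfit(name,t0,pic=None):
    s=bot.get_state();im,d=bot.get_image('wrist')
    if pic:cv2.imwrite(pic,im)
    c=bot.calibration('wrist');K=c['intrinsics'];H=np.array(c['hand_eye'])
    v,u=np.mgrid[:480,:640];p=np.stack([(u-K[0][2])/K[0][0]*d,(v-K[1][2])/K[1][1]*d,d],-1)
    p=p@H[:3,:3].T+H[:3,3];w=totray(p@np.array(s['tool_rot']).T+s['tool_pos'])*1000
    for g in bot.silhouettes('wrist',name)[:2]:
        rg=(cv2.erode(g['region'].astype(np.uint8),np.ones((5,5)))>0)&(d>0)
        if rg.sum()>50:x,r=fit(w[rg],name,t0);print(g['conf'],rg.sum(),np.round(x,1),round(r,2),np.round(np.median(w[rg],0)))
    return w,d,im
E
python3 - <<'E'
from h import *
print(bot.get_state()['q'])
wristfit('tall_tin',-35.3,'pics/w1.png')
print(rel(toolpose(TALL,109)))
E
```

```text
[ 0.4933293   0.58070042  1.23554621 -0.59473971  1.51371969  0.34363327]
0.6 6257 [  1.  199.9 102.   26.3   3.7] 3.01 [  2. 209. 140.]
('d', [101.5, -0.0, 0.1], 'r', [-0.01, 0.1, -0.04])
```

View pics/w1.png

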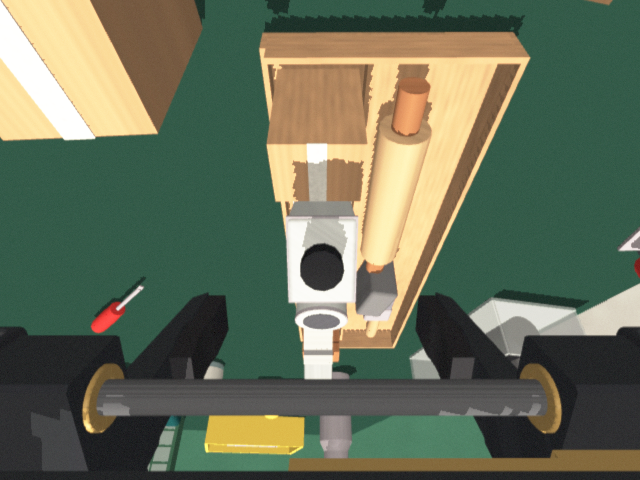

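The wrist view shows the tall tin's top face and cap at (322,265), centred between the fingers (225 and 420) and square to them. I'll advance along the tool axis and grip.

play_rows(
  moves=[
    {"dx":25,"grip":0},
    {"dx":50,"grip":0},
    {"dx":70,"grip":0},
    {"dx":85,"grip":0},
    {"dx":95,"grip":0},
    {"dx":101,"grip":0},
    {"dx":101,"grip":0},
    {"dx":101,"grip":0},
  ],
)

```text
invalid input at $.moves[0]: expected keys rx, ry, rz, dx, dy, dz, grip
```

play_rows(
  moves=[
    {"dx":0,"grip":0.3},
    {"dx":0,"grip":0.4},
    {"dx":0,"grip":0.45},
    {"dx":0,"grip":0.5},
    {"dx":0,"grip":0.55},
    {"dx":0,"grip":0.6},
    {"dx":0,"grip":0.6},
    {"dx":0,"grip":0.6},
    {"dx":0,"grip":0.6},
  ],
)

```text
invalid input at $.moves[0]: expected keys rx, ry, rz, dx, dy, dz, grip
```

play_rows(
  moves=[
    {"dx":25,"dy":0,"dz":0,"rx":0,"ry":0,"rz":0,"grip":0},
    {"dx":50,"dy":0,"dz":0,"rx":0,"ry":0,"rz":0,"grip":0},
    {"dx":70,"dy":0,"dz":0,"rx":0,"ry":0,"rz":0,"grip":0},
    {"dx":85,"dy":0,"dz":0,"rx":0,"ry":0,"rz":0,"grip":0},
    {"dx":95,"dy":0,"dz":0,"rx":0,"ry":0,"rz":0,"grip":0},
    {"dx":101,"dy":0,"dz":0,"rx":0,"ry":0,"rz":0,"grip":0},
    {"dx":101,"dy":0,"dz":0,"rx":0,"ry":0,"rz":0,"grip":0},
    {"dx":101,"dy":0,"dz":0,"rx":0,"ry":0,"rz":0,"grip":0},
  ],
)

```text
clock: 3.27
tool_pos: [0.5298, 0.1964, 0.1092]
tool_rot: [[0.141, -0.196, 0.97], [-0.56, 0.792, 0.241], [-0.816, -0.578, 0.002]]
contact_force: [0.7, -0.2, 0.2]
gripper_width: 0.0879
```

play_rows(
  moves=[
    {"dx":0,"dy":0,"dz":0,"rx":0,"ry":0,"rz":0,"grip":0.3},
    {"dx":0,"dy":0,"dz":0,"rx":0,"ry":0,"rz":0,"grip":0.4},
    {"dx":0,"dy":0,"dz":0,"rx":0,"ry":0,"rz":0,"grip":0.45},
    {"dx":0,"dy":0,"dz":0,"rx":0,"ry":0,"rz":0,"grip":0.5},
    {"dx":0,"dy":0,"dz":0,"rx":0,"ry":0,"rz":0,"grip":0.55},
    {"dx":0,"dy":0,"dz":0,"rx":0,"ry":0,"rz":0,"grip":0.65},
    {"dx":0,"dy":0,"dz":0,"rx":0,"ry":0,"rz":0,"grip":0.65},
    {"dx":0,"dy":0,"dz":0,"rx":0,"ry":0,"rz":0,"grip":0.65},
  ],
)

```text
clock: 3.93
tool_pos: [0.5297, 0.1958, 0.1083]
tool_rot: [[0.139, -0.196, 0.971], [-0.561, 0.792, 0.241], [-0.816, -0.578, 0.0]]
contact_force: [-0.1, 0.3, 0.2]
gripper_width: 0.0414
```

```bash
python3 - <<'E'
from h import *
s=bot.get_state();print(s['clock'],s['gripper_width'],s['contact_force'])
p0,R0=np.array(s['tool_pos']),np.array(s['tool_rot'])
h=np.linalg.norm(p0-TALL[0])*1000;print('h',h)
# lift: straight up 15mm, then rotate while moving; final: upright at y=107, z=4
for (y,z,t) in [(110.3,35,-35.3),(109.5,35,-28),(109,33,-21),(108,30,-14),(107,25,-7),(107,19,0),(107,9,0),(107,4,0)]:
    print(y,z,t,rel(toolpose(tinpose(2,y,z,t),109),toolpose(TALL,109)))
E
```

```text
3.9333 0.04141433659854851 [-0.09849587  0.32610186  0.24106434]
h 108.1373360350148
110.3 35 -35.3 ('d', [-12.2, -8.7, -0.3], 'r', [0.0, 0.0, 0.0])
109.5 35 -28 ('d', [-10.9, -23.2, -0.3], 'r', [-0.0, -0.0, 7.3])
109 33 -21 ('d', [-6.5, -35.5, -0.3], 'r', [-0.0, -0.0, 14.3])
108 30 -14 ('d', [0.6, -47.3, -0.3], 'r', [-0.0, -0.0, 21.3])
107 25 -7 ('d', [10.9, -57.3, -0.3], 'r', [0.0, 0.0, 28.3])
107 19 0 ('d', [22.8, -65.1, -0.3], 'r', [-0.0, -0.0, 35.3])
107 9 0 ('d', [30.9, -59.3, -0.3], 'r', [-0.0, -0.0, 35.3])
107 4 0 ('d', [35.0, -56.4, -0.3], 'r', [-0.0, -0.0, 35.3])
```

play_rows(
  moves=[
    {"dx":-4,"dy":-3,"dz":0,"rx":0,"ry":0,"rz":0,"grip":0.65},
    {"dx":-8,"dy":-6,"dz":0,"rx":0,"ry":0,"rz":0,"grip":0.65},
    {"dx":-12.2,"dy":-8.7,"dz":0,"rx":0,"ry":0,"rz":0,"grip":0.65},
    {"dx":-11.6,"dy":-16,"dz":0,"rx":0,"ry":0,"rz":3.6,"grip":0.65},
    {"dx":-10.9,"dy":-23.2,"dz":0,"rx":0,"ry":0,"rz":7.3,"grip":0.65},
    {"dx":-8.7,"dy":-29.4,"dz":0,"rx":0,"ry":0,"rz":10.8,"grip":0.65},
    {"dx":-6.5,"dy":-35.5,"dz":0,"rx":0,"ry":0,"rz":14.3,"grip":0.65},
    {"dx":-3,"dy":-41.5,"dz":0,"rx":0,"ry":0,"rz":17.8,"grip":0.65},
    {"dx":0.6,"dy":-47.3,"dz":0,"rx":0,"ry":0,"rz":21.3,"grip":0.65},
    {"dx":10.9,"dy":-57.3,"dz":0,"rx":0,"ry":0,"rz":28.3,"grip":0.65},
    {"dx":22.8,"dy":-65.1,"dz":0,"rx":0,"ry":0,"rz":35.3,"grip":0.65},
    {"dx":22.8,"dy":-65.1,"dz":0,"rx":0,"ry":0,"rz":35.3,"grip":0.65},
  ],
)

```text
clock: 4.93
tool_pos: [0.5469, 0.1271, 0.1273]
tool_rot: [[-0.0, -0.236, 0.972], [0.004, 0.972, 0.236], [-1.0, 0.004, 0.001]]
contact_force: [0.1, -0.5, -5.4]
gripper_width: 0.0417
```

```bash
cat >> h.py <<'E'
def check(name,t0,cams=('top','side'),pic=None):
    for n in cams:
        im,d=bot.get_image(n);w=totray(cloud(n,d))*1000
        if pic:cv2.imwrite(f'pics/{pic}_{n}.png',im)
        for s in bot.silhouettes(n,name)[:2]:
            rg=(cv2.erode(s['region'].astype(np.uint8),np.ones((3,3)))>0)&(d>0);p=w[rg]
            if len(p)<100 or abs(np.median(p,0)[0])>60:continue
            x,r=fit(p,name,t0);print(n,name,round(s['conf'],2),len(p),np.round(x,1),round(r,2))
        q=w[(d>0)&(abs(w[...,0])<36)&(abs(w[...,1]-6.5)<40)&(w[...,2]>92)&(w[...,2]<104)]
        if len(q)>20:print(' can',len(q),np.round(np.percentile(q,[1,50,99],axis=0),1).tolist())
E
python3 - <<'E'
from h import *
s=bot.get_state();print(s['clock'],s['gripper_width'],s['contact_force'],s['tool_pos'])
check('tall_tin',0,pic='a')
print(rel(toolpose(tinpose(2,107,4,0),109)))
E
```

```text
4.9333 0.04169943075278543 [ 0.09663758 -0.5239859  -5.36252269] [0.5469263  0.12705159 0.12730051]
 can 911 [[-27.3, -22.2, 96.2], [-1.2, 1.8, 99.5], [28.6, 23.5, 102.3]]
side tall_tin 0.62 1143 [  8.6 101.1  20.3   0.5 -91.6] 0.78
 can 567 [[-28.0, -19.7, 93.4], [-2.3, 7.0, 99.1], [27.8, 36.1, 102.5]]
('d', [14.4, 0.1, -0.0], 'r', [0.04, -0.03, 0.07])
```

View pics/a_side.png

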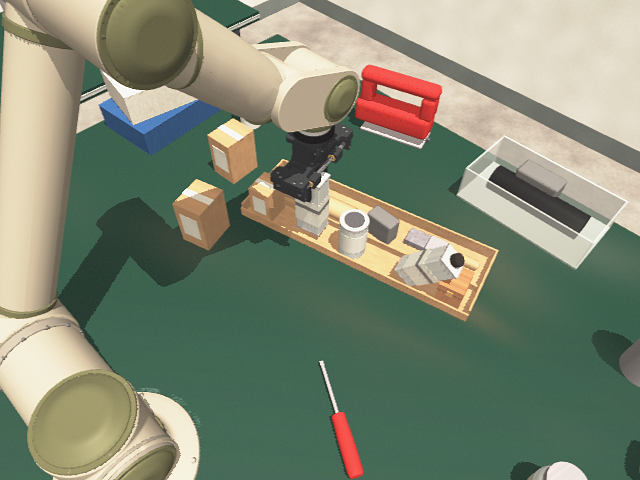

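The side view shows the tall tin hanging upright at (313,210), about 15 mm above the floor, with the can untouched at (353,235). I'll lower it gently.

play_rows(
  moves=[
    {"dx":3,"dy":0,"dz":0,"rx":0,"ry":0,"rz":0,"grip":0.65},
    {"dx":6,"dy":0,"dz":0,"rx":0,"ry":0,"rz":0,"grip":0.65},
    {"dx":9,"dy":0,"dz":0,"rx":0,"ry":0,"rz":0,"grip":0.65},
    {"dx":11,"dy":0,"dz":0,"rx":0,"ry":0,"rz":0,"grip":0.65},
    {"dx":12,"dy":0,"dz":0,"rx":0,"ry":0,"rz":0,"grip":0.65},
    {"dx":13,"dy":0,"dz":0,"rx":0,"ry":0,"rz":0,"grip":0.65},
    {"dx":13,"dy":0,"dz":0,"rx":0,"ry":0,"rz":0,"grip":0.65},
  ],
)

```text
clock: 5.72
tool_pos: [0.5456, 0.1315, 0.1141]
tool_rot: [[-0.0, -0.241, 0.971], [-0.0, 0.971, 0.241], [-1.0, -0.0, -0.0]]
contact_force: [0.1, -0.3, -5.1]
gripper_width: 0.0416
```

play_rows(
  moves=[
    {"dx":0.5,"dy":0,"dz":0,"rx":0,"ry":0,"rz":0,"grip":0.65},
    {"dx":1,"dy":0,"dz":0,"rx":0,"ry":0,"rz":0,"grip":0.65},
    {"dx":1.5,"dy":0,"dz":0,"rx":0,"ry":0,"rz":0,"grip":0.65},
    {"dx":1.5,"dy":0,"dz":0,"rx":0,"ry":0,"rz":0,"grip":0.65},
  ],
)

```text
clock: 6.05
tool_pos: [0.5457, 0.1314, 0.1128]
tool_rot: [[0.0, -0.241, 0.971], [0.0, 0.971, 0.241], [-1.0, -0.0, 0.0]]
contact_force: [-0.8, 0.0, -4.3]
gripper_width: 0.042
```

play_rows(
  moves=[
    {"dx":0.5,"dy":0,"dz":0,"rx":0,"ry":0,"rz":0,"grip":0.65},
    {"dx":0.9,"dy":0,"dz":0,"rx":0,"ry":0,"rz":0,"grip":0.65},
    {"dx":0.9,"dy":0,"dz":0,"rx":0,"ry":0,"rz":0,"grip":0.65},
    {"dx":0.9,"dy":0,"dz":0,"rx":0,"ry":0,"rz":0,"grip":0.65},
  ],
)

```text
clock: 6.38
tool_pos: [0.5457, 0.1314, 0.1119]
tool_rot: [[0.0, -0.241, 0.971], [0.0, 0.971, 0.241], [-1.0, 0.0, 0.0]]
contact_force: [0.1, 0.6, -5.7]
gripper_width: 0.0417
```

play_rows(
  moves=[
    {"dx":0.5,"dy":0,"dz":0,"rx":0,"ry":0,"rz":0,"grip":0.65},
    {"dx":1,"dy":0,"dz":0,"rx":0,"ry":0,"rz":0,"grip":0.65},
    {"dx":1,"dy":0,"dz":0,"rx":0,"ry":0,"rz":0,"grip":0.65},
  ],
)

```text
clock: 6.63
tool_pos: [0.5457, 0.1314, 0.1108]
tool_rot: [[-0.0, -0.241, 0.971], [0.0, 0.971, 0.241], [-1.0, 0.0, -0.0]]
contact_force: [0.0, 0.1, -6.0]
gripper_width: 0.0417
```

play_rows(
  moves=[
    {"dx":0.5,"dy":0,"dz":0,"rx":0,"ry":0,"rz":0,"grip":0.65},
    {"dx":1,"dy":0,"dz":0,"rx":0,"ry":0,"rz":0,"grip":0.65},
    {"dx":1,"dy":0,"dz":0,"rx":0,"ry":0,"rz":0,"grip":0.65},
  ],
)

```text
clock: 6.88
tool_pos: [0.5457, 0.1315, 0.1106]
tool_rot: [[0.001, -0.241, 0.971], [0.0, 0.971, 0.241], [-1.0, -0.0, 0.001]]
contact_force: [-2.6, 0.4, 4.6]
gripper_width: 0.0416
```

```bash
python3 - <<'E'
from h import *
im,d=bot.get_image('side');w=totray(cloud('side',d))*1000
cv2.imwrite('pics/b.png',cv2.resize(im[140:260,250:410],(800,600),interpolation=cv2.INTER_CUBIC))
# -x face points of tin (x~-19): lowest z, and y range
q=w[(d>0)&(w[...,0]<-12)&(w[...,0]>-26)&(w[...,1]>65)&(w[...,1]<150)&(w[...,2]>6)&(w[...,2]<95)]
print(len(q),np.percentile(q,[1,50,99],axis=0))
for lo in range(5,95,15):
    s=q[(q[:,2]>lo)&(q[:,2]<lo+15)]
    if len(s)>5:print(lo,len(s),np.round(np.percentile(s,[3,50,97],axis=0)[:,:2],1).tolist())
s=bot.get_state();print(s['contact_force'],s['tool_pos'])
E
```

```text
652 [[-21.60047947  79.96092847   6.63654142]
 [-18.93161914 105.7782734   51.39577048]
 [-12.97522564 136.17402121  93.14377315]]
5 109 [[-21.6, 80.4], [-18.9, 106.2], [-16.0, 134.5]]
20 95 [[-20.7, 80.5], [-18.7, 106.0], [-16.0, 133.5]]
35 110 [[-21.0, 80.4], [-19.0, 108.4], [-16.4, 136.1]]
50 113 [[-21.1, 80.2], [-19.1, 105.2], [-16.0, 135.7]]
65 119 [[-20.9, 80.3], [-19.0, 106.0], [-15.5, 134.6]]
80 106 [[-21.0, 80.4], [-19.0, 103.2], [-14.1, 133.8]]
[-4.08908302 -0.12341813  5.9391811 ] [0.54573509 0.13148207 0.11065759]
```

View pics/b.png

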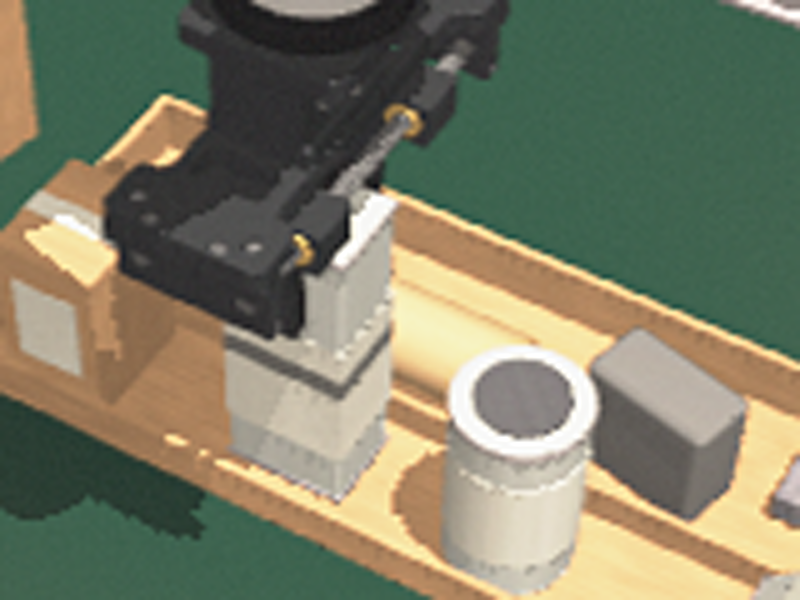

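The crop shows the tall tin standing upright on the lane floor (base corner near (340,490)), clear of the can at (520,460). The force reversal confirms contact with the floor. Releasing and backing straight up.

play_rows(
  moves=[
    {"dx":0,"dy":0,"dz":0,"rx":0,"ry":0,"rz":0,"grip":0.45},
    {"dx":0,"dy":0,"dz":0,"rx":0,"ry":0,"rz":0,"grip":0.3},
    {"dx":0,"dy":0,"dz":0,"rx":0,"ry":0,"rz":0,"grip":0.15},
    {"dx":0,"dy":0,"dz":0,"rx":0,"ry":0,"rz":0,"grip":0.1},
    {"dx":0,"dy":0,"dz":0,"rx":0,"ry":0,"rz":0,"grip":0.1},
    {"dx":-10,"dy":0,"dz":0,"rx":0,"ry":0,"rz":0,"grip":0.1},
    {"dx":-30,"dy":0,"dz":0,"rx":0,"ry":0,"rz":0,"grip":0.0},
    {"dx":-60,"dy":0,"dz":0,"rx":0,"ry":0,"rz":0,"grip":0.0},
    {"dx":-90,"dy":0,"dz":0,"rx":0,"ry":0,"rz":0,"grip":0.0},
    {"dx":-120,"dy":0,"dz":0,"rx":0,"ry":0,"rz":0,"grip":0.0},
    {"dx":-120,"dy":0,"dz":0,"rx":0,"ry":0,"rz":0,"grip":0.0},
  ],
)

```text
clock: 7.85
tool_pos: [0.5475, 0.1316, 0.2366]
tool_rot: [[0.011, -0.241, 0.97], [0.0, 0.971, 0.241], [-1.0, -0.002, 0.011]]
contact_force: [0.5, 0.3, 0.1]
gripper_width: 0.0879
```

```bash
python3 - <<'E'
from h import *
s=bot.get_state();print(s['clock'],s['gripper_width'],s['tool_pos'],s['q'])
# short: grasp h -> tcp at 84 (grasp point 103); pre at 184
print(rel(toolpose(SHORT,184)),toolpose(SHORT,184)[0])
E
```

```text
7.85 0.08794696927574946 [0.54748107 0.13157696 0.23655828] [ 2.56017960e-02  4.00451987e-01  1.27206666e+00  7.59569289e-05
  1.45802730e+00 -2.17724814e-01]
('d', [78.3, -346.3, -9.3], 'r', [0.23, 0.59, 41.33]) [ 0.62279919 -0.20676403  0.15894434]
```

play_rows(
  moves=[
    {"dx":-5,"dy":-20,"dz":0,"rx":0,"ry":0,"rz":0,"grip":0},
    {"dx":-5,"dy":-60,"dz":-1,"rx":0,"ry":0,"rz":3,"grip":0},
    {"dx":-5,"dy":-100,"dz":-2,"rx":0,"ry":0,"rz":9,"grip":0},
    {"dx":-5,"dy":-140,"dz":-3,"rx":0,"ry":0,"rz":15,"grip":0},
    {"dx":0,"dy":-180,"dz":-4,"rx":0,"ry":0,"rz":21,"grip":0},
    {"dx":5,"dy":-220,"dz":-5,"rx":0,"ry":0,"rz":27,"grip":0},
    {"dx":15,"dy":-260,"dz":-6,"rx":0,"ry":0,"rz":33,"grip":0},
    {"dx":30,"dy":-300,"dz":-8,"rx":0,"ry":0,"rz":39,"grip":0},
    {"dx":50,"dy":-330,"dz":-9,"rx":0.2,"ry":0.6,"rz":41.3,"grip":0},
    {"dx":78.3,"dy":-346.3,"dz":-9.3,"rx":0.2,"ry":0.6,"rz":41.3,"grip":0},
    {"dx":78.3,"dy":-346.3,"dz":-9.3,"rx":0.2,"ry":0.6,"rz":41.3,"grip":0},
    {"dx":78.3,"dy":-346.3,"dz":-9.3,"rx":0.2,"ry":0.6,"rz":41.3,"grip":0},
  ],
)

```text
clock: 8.85
tool_pos: [0.6197, -0.2072, 0.1502]
tool_rot: [[-0.168, -0.172, 0.971], [0.64, 0.73, 0.24], [-0.749, 0.662, -0.013]]
contact_force: [0.3, -0.0, 0.7]
gripper_width: 0.0881
```

```bash
python3 - <<'E'
from h import *
check('tall_tin',0,('top','side'))
check('short_tin',41,('top','side'))
im,d=bot.get_image('wrist');cv2.imwrite('pics/w2.png',im)
print(rel(toolpose(SHORT,84)))
E
```

```text
top tall_tin 0.64 1731 [ 2.500e+00  1.064e+02  3.900e+00 -2.000e-01 -1.000e-01] 0.38
 can 1124 [[-27.0, -21.7, 95.6], [0.2, 6.2, 99.4], [28.4, 33.5, 102.4]]
side tall_tin 0.91 1197 [  8.9 102.7   4.2   0.4 -91.2] 0.77
 can 479 [[-28.4, -16.7, 92.9], [-6.3, 10.9, 99.1], [27.1, 35.9, 102.3]]
top short_tin 0.68 288 [-10.9 -60.7 -41.8  40.9  90.8] 0.67
 can 1119 [[-26.8, -21.8, 95.8], [0.2, 5.9, 99.3], [28.5, 33.7, 102.4]]
side short_tin 0.73 1839 [  -4.4 -117.    20.5   41.2    0.2] 0.65
 can 475 [[-28.2, -17.7, 92.7], [-6.3, 10.5, 99.2], [26.4, 36.3, 102.4]]
('d', [94.4, 3.5, 3.2], 'r', [-0.33, -0.47, -0.05])
```

View pics/w2.png

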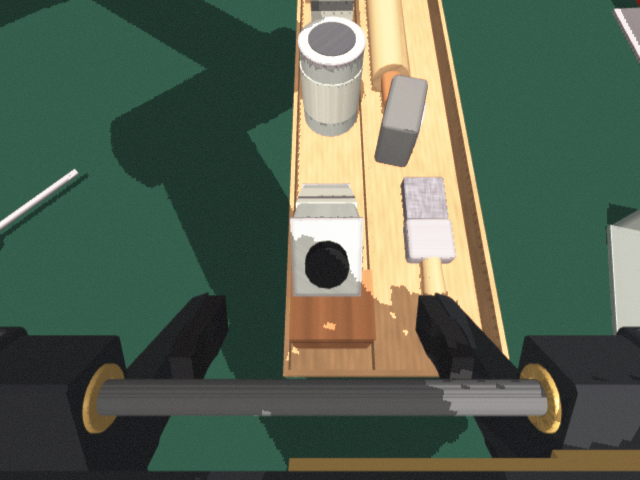

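The tall tin checks out: (2.5, 106.4, 3.9) mm, tilt −0.2°, yaw −0.1°, and the can has not moved. The wrist view shows the short tin at (327,258), square between the fingers, with the wood box behind it. I'll advance with the small corrections.

play_rows(
  moves=[
    {"dx":0,"dy":3.5,"dz":3.2,"rx":-0.3,"ry":-0.5,"rz":0,"grip":0},
    {"dx":25,"dy":3.5,"dz":3.2,"rx":-0.3,"ry":-0.5,"rz":0,"grip":0},
    {"dx":50,"dy":3.5,"dz":3.2,"rx":-0.3,"ry":-0.5,"rz":0,"grip":0},
    {"dx":70,"dy":3.5,"dz":3.2,"rx":-0.3,"ry":-0.5,"rz":0,"grip":0},
    {"dx":83,"dy":3.5,"dz":3.2,"rx":-0.3,"ry":-0.5,"rz":0,"grip":0},
    {"dx":91,"dy":3.5,"dz":3.2,"rx":-0.3,"ry":-0.5,"rz":0,"grip":0},
    {"dx":94.4,"dy":3.5,"dz":3.2,"rx":-0.3,"ry":-0.5,"rz":0,"grip":0},
    {"dx":94.4,"dy":3.5,"dz":3.2,"rx":-0.3,"ry":-0.5,"rz":0,"grip":0},
    {"dx":94.4,"dy":3.5,"dz":3.2,"rx":-0.3,"ry":-0.5,"rz":0,"grip":0},
  ],
)

```text
clock: 10.05
tool_pos: [0.6072, -0.1438, 0.0836]
tool_rot: [[-0.157, -0.18, 0.971], [0.64, 0.73, 0.239], [-0.752, 0.659, 0.0]]
contact_force: [-0.4, 1.1, 1.1]
gripper_width: 0.0881
```

```bash
python3 - <<'E'
from h import *
s=bot.get_state();print(s['clock'],s['contact_force'],s['tool_pos'])
print(rel(toolpose(SHORT,84)))
E
```

```text
10.05 [-0.35393045  1.07975515  1.05841275] [ 0.60716999 -0.14379135  0.08356642]
('d', [0.5, 0.8, 0.0], 'r', [-0.06, 0.08, -0.05])
```

play_rows(
  moves=[
    {"dx":0,"dy":0,"dz":0,"rx":0,"ry":0,"rz":0,"grip":0.3},
    {"dx":0,"dy":0,"dz":0,"rx":0,"ry":0,"rz":0,"grip":0.4},
    {"dx":0,"dy":0,"dz":0,"rx":0,"ry":0,"rz":0,"grip":0.45},
    {"dx":0,"dy":0,"dz":0,"rx":0,"ry":0,"rz":0,"grip":0.5},
    {"dx":0,"dy":0,"dz":0,"rx":0,"ry":0,"rz":0,"grip":0.55},
    {"dx":0,"dy":0,"dz":0,"rx":0,"ry":0,"rz":0,"grip":0.65},
    {"dx":0,"dy":0,"dz":0,"rx":0,"ry":0,"rz":0,"grip":0.65},
    {"dx":0,"dy":0,"dz":0,"rx":0,"ry":0,"rz":0,"grip":0.65},
  ],
)

```text
clock: 10.72
tool_pos: [0.6068, -0.1433, 0.083]
tool_rot: [[-0.159, -0.179, 0.971], [0.641, 0.73, 0.239], [-0.751, 0.66, -0.001]]
contact_force: [0.0, -0.9, 0.6]
gripper_width: 0.0419
```

```bash
python3 - <<'E'
from h import *
s=bot.get_state();print(s['clock'],s['gripper_width'],s['contact_force'],s['tool_pos'],rel(toolpose(SHORT,84)))
for (y,z,t) in [(-119.2,36,41.2),(-118,36,35),(-117,35,28),(-116,33,21),(-115,30,14),(-114,25,7),(-113,19,0)]:
    print(y,z,t,rel(toolpose(tinpose(-3.5,y,z,t),84),toolpose(SHORT,84)))
E
```

```text
10.7167 0.04194453306209058 [ 0.02992461 -0.89884649  0.61846849] [ 0.60676832 -0.14333458  0.08297844] ('d', [-0.2, 0.8, 0.3], 'r', [-0.09, 0.02, -0.1])
-119.2 36 41.2 ('d', [-11.7, 10.2, 0.8], 'r', [0.0, 0.0, 0.0])
-118 36 35 ('d', [-10.4, 20.2, 0.8], 'r', [0.0, -0.0, -6.2])
-117 35 28 ('d', [-7.2, 30.4, 0.8], 'r', [-0.0, -0.0, -13.2])
-116 33 21 ('d', [-2.1, 39.6, 0.8], 'r', [-0.0, -0.0, -20.2])
-115 30 14 ('d', [4.9, 47.8, 0.8], 'r', [0.0, -0.0, -27.2])
-114 25 7 ('d', [14.6, 54.1, 0.8], 'r', [0.0, -0.0, -34.2])
-113 19 0 ('d', [26.0, 59.0, 0.8], 'r', [-0.0, -0.0, -41.2])
```

play_rows(
  moves=[
    {"dx":-4,"dy":3.4,"dz":0,"rx":0,"ry":0,"rz":0,"grip":0.65},
    {"dx":-8,"dy":7,"dz":0.5,"rx":0,"ry":0,"rz":0,"grip":0.65},
    {"dx":-11.7,"dy":10.2,"dz":0.8,"rx":0,"ry":0,"rz":0,"grip":0.65},
    {"dx":-11,"dy":15.2,"dz":0.8,"rx":0,"ry":0,"rz":-3.1,"grip":0.65},
    {"dx":-10.4,"dy":20.2,"dz":0.8,"rx":0,"ry":0,"rz":-6.2,"grip":0.65},
    {"dx":-9,"dy":25.3,"dz":0.8,"rx":0,"ry":0,"rz":-9.7,"grip":0.65},
    {"dx":-7.2,"dy":30.4,"dz":0.8,"rx":0,"ry":0,"rz":-13.2,"grip":0.65},
    {"dx":-2.1,"dy":39.6,"dz":0.8,"rx":0,"ry":0,"rz":-20.2,"grip":0.65},
    {"dx":4.9,"dy":47.8,"dz":0.8,"rx":0,"ry":0,"rz":-27.2,"grip":0.65},
    {"dx":14.6,"dy":54.1,"dz":0.8,"rx":0,"ry":0,"rz":-34.2,"grip":0.65},
    {"dx":26,"dy":59,"dz":0.8,"rx":0,"ry":0,"rz":-41.2,"grip":0.65},
    {"dx":26,"dy":59,"dz":0.8,"rx":0,"ry":0,"rz":-41.2,"grip":0.65},
  ],
)

```text
clock: 11.72
tool_pos: [0.5914, -0.0787, 0.103]
tool_rot: [[-0.001, -0.244, 0.97], [-0.002, 0.97, 0.244], [-1.0, -0.002, -0.001]]
contact_force: [0.3, 0.7, -2.6]
gripper_width: 0.0417
```

```bash
python3 - <<'E'
from h import *
im,d=bot.get_image('side');w=totray(cloud('side',d))*1000
cv2.imwrite('pics/c.png',cv2.resize(im[180:330,320:520],(800,600),interpolation=cv2.INTER_CUBIC))
q=w[(d>0)&(w[...,0]<-14)&(w[...,0]>-31)&(w[...,1]<-70)&(w[...,1]>-160)&(w[...,2]>10)&(w[...,2]<90)]
for lo in range(10,90,15):
    s=q[(q[:,2]>lo)&(q[:,2]<lo+15)]
    if len(s)>5:print(lo,len(s),np.round(np.percentile(s,[3,50,97],axis=0)[:,:2],1).tolist())
for _ in range(4):bot.get_image('side')
s=bot.get_state();print(s['clock'],s['gripper_width'],s['contact_force'],s['tool_pos'],rel(toolpose(tinpose(-3.5,-113,4,0),84)))
E
```

```text
10 49 [[-26.4, -131.7], [-24.8, -107.5], [-21.7, -82.7]]
25 113 [[-26.8, -131.3], [-25.0, -109.0], [-21.0, -83.8]]
40 115 [[-27.0, -131.5], [-25.2, -108.0], [-22.6, -83.5]]
55 122 [[-27.2, -132.0], [-25.3, -108.5], [-19.9, -83.4]]
70 96 [[-26.9, -132.0], [-25.5, -109.0], [-18.6, -83.0]]
11.9667 0.04152722958904125 [-0.05628054  0.62732999 -2.37656221] [ 0.59324638 -0.08453553  0.10252091] ('d', [14.5, 1.6, 0.1], 'r', [-0.17, -0.02, -0.15])
```

View pics/c.png

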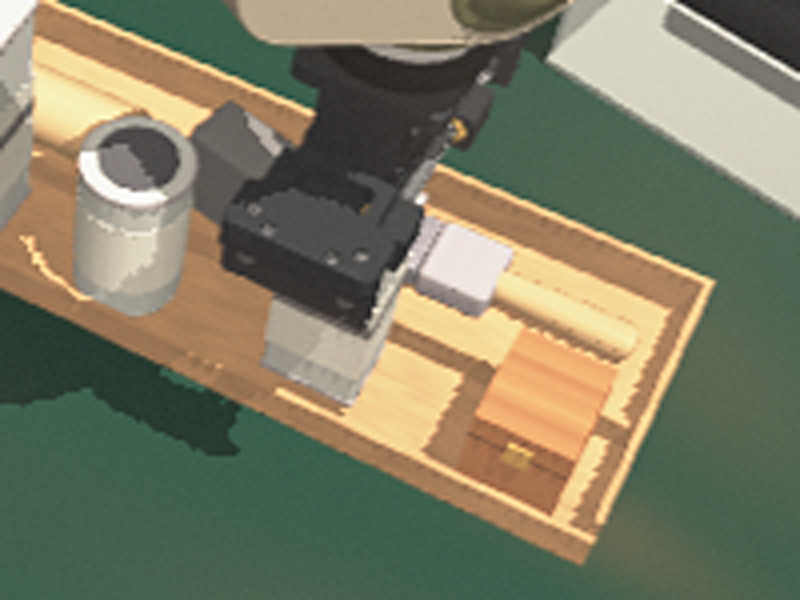

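The short tin hangs upright at (325,340), clear of the can at (135,215) and the wood box at (545,420). Lowering.

play_rows(
  moves=[
    {"dx":3,"dy":0.8,"dz":0,"rx":-0.1,"ry":0,"rz":-0.1,"grip":0.65},
    {"dx":6,"dy":1.6,"dz":0,"rx":-0.1,"ry":0,"rz":-0.1,"grip":0.65},
    {"dx":9,"dy":1.6,"dz":0,"rx":-0.1,"ry":0,"rz":-0.1,"grip":0.65},
    {"dx":11,"dy":1.6,"dz":0,"rx":-0.1,"ry":0,"rz":-0.1,"grip":0.65},
    {"dx":12.5,"dy":1.6,"dz":0,"rx":-0.1,"ry":0,"rz":-0.1,"grip":0.65},
    {"dx":13.5,"dy":1.6,"dz":0,"rx":-0.1,"ry":0,"rz":-0.1,"grip":0.65},
    {"dx":13.5,"dy":1.6,"dz":0,"rx":-0.1,"ry":0,"rz":-0.1,"grip":0.65},
    {"dx":13.5,"dy":1.6,"dz":0,"rx":-0.1,"ry":0,"rz":-0.1,"grip":0.65},
  ],
)

```text
clock: 12.63
tool_pos: [0.5924, -0.082, 0.0893]
tool_rot: [[-0.001, -0.241, 0.97], [-0.001, 0.97, 0.241], [-1.0, -0.0, -0.001]]
contact_force: [-1.6, -1.1, 2.8]
gripper_width: 0.0415
```

play_rows(
  moves=[
    {"dx":0.5,"dy":0,"dz":0,"rx":0,"ry":0,"rz":0,"grip":0.65},
    {"dx":1,"dy":0,"dz":0,"rx":0,"ry":0,"rz":0,"grip":0.65},
    {"dx":1,"dy":0,"dz":0,"rx":0,"ry":0,"rz":0,"grip":0.65},
  ],
)

```text
clock: 12.88
tool_pos: [0.5925, -0.0821, 0.0892]
tool_rot: [[0.0, -0.241, 0.97], [-0.001, 0.97, 0.241], [-1.0, -0.001, -0.0]]
contact_force: [-3.3, -1.4, 11.2]
gripper_width: 0.0416
```

Floor contact is clear (about 14 N). Easing off, releasing and retreating.

play_rows(
  moves=[
    {"dx":-0.7,"dy":0,"dz":0,"rx":0,"ry":0,"rz":0,"grip":0.65},
    {"dx":-0.7,"dy":0,"dz":0,"rx":0,"ry":0,"rz":0,"grip":0.45},
    {"dx":-0.7,"dy":0,"dz":0,"rx":0,"ry":0,"rz":0,"grip":0.3},
    {"dx":-0.7,"dy":0,"dz":0,"rx":0,"ry":0,"rz":0,"grip":0.15},
    {"dx":-0.7,"dy":0,"dz":0,"rx":0,"ry":0,"rz":0,"grip":0.1},
    {"dx":-0.7,"dy":0,"dz":0,"rx":0,"ry":0,"rz":0,"grip":0.1},
    {"dx":-10,"dy":0,"dz":0,"rx":0,"ry":0,"rz":0,"grip":0.1},
    {"dx":-35,"dy":0,"dz":0,"rx":0,"ry":0,"rz":0,"grip":0.0},
    {"dx":-70,"dy":0,"dz":0,"rx":0,"ry":0,"rz":0,"grip":0.0},
    {"dx":-110,"dy":0,"dz":0,"rx":0,"ry":0,"rz":0,"grip":0.0},
    {"dx":-150,"dy":0,"dz":0,"rx":0,"ry":0,"rz":0,"grip":0.0},
    {"dx":-170,"dy":0,"dz":0,"rx":0,"ry":0,"rz":0,"grip":0.0},
  ],
)

```text
clock: 13.88
tool_pos: [0.5932, -0.0819, 0.2639]
tool_rot: [[0.006, -0.241, 0.97], [-0.003, 0.97, 0.241], [-1.0, -0.004, 0.006]]
contact_force: [0.5, 0.3, 0.3]
gripper_width: 0.0882
```

play_rows(
  moves=[
    {"dx":0,"dy":-40,"dz":0,"rx":0,"ry":0,"rz":0,"grip":0},
    {"dx":0,"dy":-80,"dz":0,"rx":0,"ry":0,"rz":0,"grip":0},
    {"dx":0,"dy":-120,"dz":0,"rx":0,"ry":0,"rz":0,"grip":0},
    {"dx":0,"dy":-160,"dz":-40,"rx":0,"ry":0,"rz":0,"grip":0},
    {"dx":0,"dy":-200,"dz":-80,"rx":0,"ry":0,"rz":0,"grip":0},
    {"dx":0,"dy":-220,"dz":-120,"rx":0,"ry":0,"rz":0,"grip":0},
    {"dx":0,"dy":-220,"dz":-120,"rx":0,"ry":0,"rz":0,"grip":0},
    {"dx":0,"dy":-220,"dz":-120,"rx":0,"ry":0,"rz":0,"grip":0},
  ],
)

```text
clock: 14.55
tool_pos: [0.5257, -0.3285, 0.2587]
tool_rot: [[-0.001, -0.236, 0.972], [-0.001, 0.972, 0.236], [-1.0, -0.001, -0.002]]
contact_force: [-0.3, 0.4, -0.0]
gripper_width: 0.0885
```

```bash
python3 - <<'E'
from h import *
print(bot.get_state()['clock'],bot.get_state()['tool_pos'])
check('tall_tin',0,pic='f');check('short_tin',0)
E
```

```text
14.55 [ 0.52574791 -0.32850037  0.25870362]
top tall_tin 0.93 1788 [ 2.500e+00  1.053e+02  3.900e+00 -0.000e+00  1.000e-01] 0.41
 can 1123 [[-27.0, -21.8, 95.8], [0.1, 6.1, 99.3], [28.5, 33.7, 102.2]]
side tall_tin 0.66 1512 [  8.9 102.5   4.    0.2 -91.5] 0.86
side tall_tin 0.63 1408 [  -3.8 -106.3  -20.9    0.6    0. ] 0.69
 can 562 [[-28.7, -20.1, 93.5], [-2.5, 7.2, 99.1], [27.9, 35.6, 102.9]]
top short_tin 0.79 1728 [  -3.8 -112.7    4.3    0.     0.2] 0.37
 can 1121 [[-26.9, -21.7, 95.9], [0.1, 6.1, 99.4], [28.2, 33.6, 102.2]]
 can 570 [[-28.6, -19.9, 93.6], [-2.3, 7.1, 99.2], [27.8, 35.8, 102.5]]
```

View pics/f_top.png

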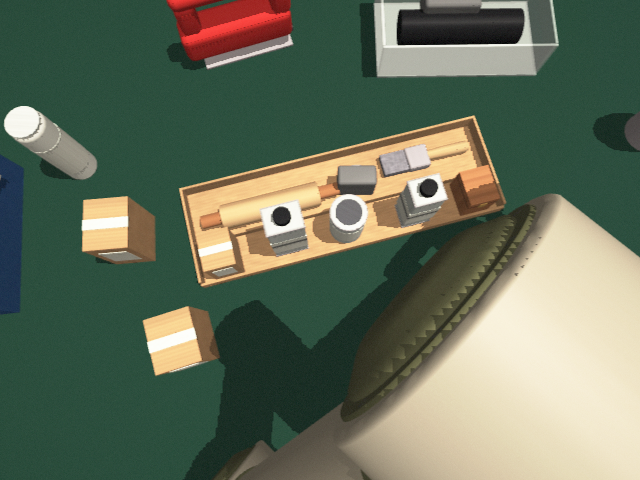

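Both tins stand upright and square, the tall one at (285,228) and the short one at (421,200). The can between them is at its original place (348,218), with clear gaps on both sides. Handing in.

```bash
python3 -c "
from plant import bot
print(bot.finish_job())"
```

```text
the job is handed in; nothing more can be done
None
```

Both tins now stand upright on the lane floor where they fell. I gripped each across its narrow sides, lifted and turned it upright, lowered it until it touched the floor, and let go. The job was handed in at about 15 s, with the arm well clear.

| Tin (last top-camera check) | x (mm) | y (mm) | z (mm) | Tilt | Yaw to lane |
|---|---|---|---|---|---|
| Tall tin | 2.5 | 105.3 | 3.9 | 0.0° | 0.1° |
| Short tin | −3.8 | −112.7 | 4.3 | 0.0° | 0.2° |

- **Gaps:** every gap to a neighbour is at least 40 mm by my estimate.
- **Round can:** it is unmoved, with readings within about 0.5 mm of the start.
- **Forces:** I saw no more than about 14 N, when each tin touched the floor.

**Side-camera checks:** these were weaker. The tall tin fit came out with its faces swapped by 90° (yaw −91.5°), so it did not confirm the yaw, but it agreed on tilt (0.2°) and height. In the last check the side camera gave no usable match for the short tin under its own name. It mislabelled something in that spot as a tall tin, and I ignored that.

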